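# Gauge a stepped spacer and dock the carriage

## Robot

A 7-joint arm with a two-finger parallel gripper is mounted at the origin on the work surface. World frame = base frame: x ahead of the robot, y to its left, z up, the work surface at z = 0. Lengths are in m, angles in degrees, forces in N, time in s.
With the tool pointing down it reaches from about 0.4 to 0.875 m from the base axis. Payload 4.4 kg.
Tool frame: the origin (TCP) lies at the very end of the fingers, on their centre line; the grasp point (between the pads) lies ctrl.pinch_z behind it (ctrl.pinch_z is the distance from the TCP to the grasp point, in m); z points along the fingers, y is the line along which they close (so a half turn about z gives the same grasp; the last joint's range is limited). The gripper opens to 85 mm and grips with 20 to 120 N. Pads are 22 mm wide; open, the fingers measure 114 mm over their backs; the gripper's body (76 mm by 85 mm) begins 54 mm behind the grasp point. The pads swing forward as they close: fully open they stand 13 mm farther back than shut.
Start: joints at [66.417, 36.005, 2.206, 86.941, -1.547, 57.084, -1.146], TCP at [0.22, -0.612, 0.231] pointing down, gripper open.
Joint ranges: [-175.42, 175.42], [-21.48, 121.26], [-71.46, 75.88], [10.55, 141.38], [-63.04, 243.04], [13.31, 113.54], [-168.57, 168.57]. Speed limits (degrees/s): [147.25, 147.25, 180, 180, 180, 180, 180].

## Interface

Orientations are given as [roll, pitch, yaw] about the fixed x, y, z axes, in that order (R = Rz(yaw) Ry(pitch) Rx(roll)).
In Python, from bench import ctrl gives the robot as it stands.
- The arm moves only by the tool send_rows, never from a script. Its arguments are lists of equal length, an entry for each row: "delta_pos": the shift along the tool's x, y, z in cm, a list of three; "spin": the turn about the tool's z in rad. A call has 1 to 8 rows; each row shifts and turns the commanded pose from where the row before left it, along the tool's axes as they then stand; what a row does not reach is not made up. A row lasts 1/8 s, in which the tool goes at most 62.5 mm and 10.7 degrees, less where a joint would pass 70% of its speed; a pose out of reach is approached as far as the arm can. A call is refused whole if a number of a shift passes 6.25 or a number of a turn 0.188, either way. A call with a gripper value outside its range is refused whole. "jaw" is the opening, from -1 (shut) to 1 (fully open), set as the call begins (left out, the last holds). The fingers move at their own pace and stop on an object; the grip force is fixed at half the most. Time passes only in rows, so rows that do not move let the fingers close. It gives the time, the measured TCP pose, the force, the opening and the grip force at its end, in the units of the state.
- ctrl.observe(): the state, without advancing time (a new reading comes with each control period).
- ctrl.read_camera(name): name is "scene" or "side" or "wrist"; returns the picture (400x640x3 uint8, blue, green, red); there is no depth.
- ctrl.camera_model(name): a dict with "vertical_fov" (degrees; the focal length in pixels is half the picture's height over the tangent of half this angle, whatever the lens; pixels are square), "cx", "cy" (the principal point, pixels), "dist" ([k1, k2, p1, p2, k3] as OpenCV has them; the pictures are not rectified), "origin" and "orientation" of the camera in the world. Camera axes: x right, y up, looking along -z (the intrinsics and any distortion apply to the point x, -y, -z); pixel columns grow to the right and rows downward; lengths in m; the calibration is good to about 2 mm. A picture is of the moment at which its call begins: read the wrist's pose just before it. camera_model takes no time and is no camera call; for the wrist camera it gives the pose at the moment of the call.
- ctrl.close_job(): hands the job in; it is judged then, once.
The state is a dict: "t": time; "joint_positions": joint angles; "joint_velocities": joint speeds; "effort": joint torques, N m; "position": TCP position; "eef_rot": TCP orientation; "contact_force": force on the tool from outside, world axes, zero at the start; "torque": the same for the moment, N m; "grip_width": finger opening in m; "gripper_force": force on a finger pad.
Only numpy, scipy, OpenCV 4.12 (cv2) and the standard library are available. Lean on these libraries where they do the work, as an engineer would, in place of code of your own. Each camera call takes 0.05 s, during which the arm holds its last target. There are 200 camera calls.

## Task

Lay the stepped ceramic spacer flat on the gauge carriage, centred between the jaws with its long sides facing them, and let go. With the carriage still out in its loading position, push the thumb tab to slide the jaw shut until the spacer is pinched between jaw and anvil, and hold a light gauging pressure there for half a second (about 8 N, never as much as 20 N, the ceramic is brittle). Then, leaving the jaw closed on the spacer, push the carriage by its lug towards the reader dock until the detent snaps and it is fully home; leave the other two spacers where they are.

Things in the scene. Friction and masses are not known exactly. Their poses are not given: they have to be found in the camera images.
- stepped_spacer: The part to gauge: white ceramic block with a milled step, about 100 g. Foot 44 (own x) x 30 (own y) x 14 mm; on it a ridge 44 x 16 x 12 mm, flush with the foot's -y side: 26 mm tall in all. Origin: centre of the underside, z up. Lies flat on a 2 mm mat in a row with two other spacers, place and yaw vary. Gripped by its ends it is 44 mm wide; the jaws measure its 30 mm width.
- gauge_base: Fixed aluminium base of the slide gauge, 225 x 250 x 12 mm, with two rails; yaw varies. Its x, y are the axes of the whole gauge: the jaw closes along +x, the carriage slides along -y to a grey reader dock at the -y end (100 x 22 mm, top 58 mm above the table). Origin: middle of the base, at table height.
- bed_centre (a point): Centre of the flat top of the steel carriage (190 in x, 90 mm in y, 34 mm above the table), on the jaws' line; gauge axes; moves with the carriage. Lay the spacer here. At its +x side stands the anvil, a block whose flat face (20 wide, 30 mm high) looks to -x; a screw holds it firmly anywhere from 20 to 36 mm in +x of this point: where it is today is not given.
- jaw: Sliding jaw on the carriage, facing the anvil, flat face 20 wide, 30 mm high, looking to +x. Origin: lower edge of the face, mid-width, at bed height; gauge axes. Starts 28 to 40 mm in -x of bed_centre; slides towards +x up to 60 mm from its farthest back place, with about 2 N friction, and stays where it is left.
- tab_back (a point): Centre of the back (-x) face of the thumb tab, an upright dark plate 32 mm wide (y), 8 mm thick, 5 to 39 mm above the bed; this point is 22 mm above the bed, 52 mm behind the jaw's face. Pushed to +x it drives the jaw through a 4 N/mm spring, sinking up to 6 mm, then rigid. Pressure on the spacer = push on the tab less the jaw's 2 N friction.
- carriage (a joint): Travel of the carriage along the base's -y, m: 0 at the loading end, 0.060 fully home at the dock (end stop). It drags with about 2 N; at about 0.048 a spring detent starts to resist (about 4 N more), beyond 0.054 it snaps behind the cam and draws the carriage home.
- lug_face (a point): Centre of the outer face (looking to +y) of the push lug, an upright dark steel block on the carriage 40 mm wide (x), 10 mm thick (y), 40 mm high above the bed; this point is 20 mm above the bed, at 65 mm in +x and 45 mm in +y of bed_centre. Push it towards -y.
- plain_spacer: Bystander, white ceramic block 44 x 30 x 20 mm without a step, on the mat. Origin: underside centre.
- round_spacer: Bystander, white ceramic disc, diameter 38 mm, 18 mm high, on the mat. Origin: underside centre.
Not all that is in view belongs to the job. Leave any brown look-alike of the stepped_spacer alone.

How it is judged:
By the outcome, as a careful person would: the job done as asked, in the order asked, and still so for the second after the job is handed in, with the robot touching nothing.
It also fails if it takes over 54 s, if anything falls off the work surface, if the arm or the gripper's body presses on something with over 40 N, if the wrist force passes 120 N, or if a joint passes its speed limit or range.

## Working session

There is one attempt and no reset: what is moved stays moved. The work goes in short steps, Python scripts to look and compute and a tool call to move; the robot and the scene stay as the last step left them, time stands still between calls to the robot, and variables do not carry over. Pictures are saved under pics/ and viewed, at most 10 in all, crops included, and the job is handed in when it is done.

Besides the shell and the picture viewer there is one more tool, called after ">>>" as a command line: name --pt "numbers of a row" for each row, then --argument value for the rest. send_rows: Moves the arm, as the interface text tells. Its arguments: {"type":"object","properties":{"delta_pos":{"type":"array","items":{"type":"array","items":{"type":"number"}}},"spin":{"type":"array","items":{"type":"number"}},"jaw":{"type":"number"}},"required":["delta_pos","spin"]}

```bash
mkdir -p pics; ls; python3 - <<'E'
from bench import ctrl
import cv2
s=ctrl.observe();print({k:s[k] for k in('t','position','eef_rot','contact_force','grip_width')},ctrl.pinch_z)
ims=[]
for n in("scene","side","wrist"):
    m=ctrl.camera_model(n);print(n,m)
    im=ctrl.read_camera(n);cv2.imwrite(f'pics/{n}0.png',im)
E
```

```text
pics
{'t': 0.0, 'position': array([ 0.22012139, -0.61091031,  0.23039427]), 'eef_rot': array([-1.79889401e+02,  2.33682351e-03,  1.98141547e+01]), 'contact_force': array([ 0.14228023, -0.02097473, -0.08638882]), 'grip_width': 0.08537343370944214} 0.0187
scene {'vertical_fov': 55.70592151703701, 'cx': 318.18007826785487, 'cy': 197.92881913253075, 'dist': array([0.00701522, 0.        , 0.        , 0.        , 0.        ]), 'origin': array([0.9209536 , 0.13427743, 0.56242749]), 'orientation': array([40.98153677,  0.67973239, 96.52580583])}
side {'vertical_fov': 56.988194327556066, 'cx': 322.6676393078559, 'cy': 199.1109405655025, 'dist': array([0.00421009, 0.        , 0.        , 0.        , 0.        ]), 'origin': array([ 0.25852796, -0.41880515,  0.47362054]), 'orientation': array([ 53.92832997,   0.96000501, -26.24752233])}
wrist {'vertical_fov': 66.13296464377996, 'cx': 319.50171242647554, 'cy': 200.75620274773377, 'dist': array([0.01762705, 0.        , 0.        , 0.        , 0.        ]), 'origin': array([ 0.29808519, -0.58328902,  0.37345329]), 'orientation': array([-18.85753468,   0.07626439, -70.18882812])}
```

View pics/scene0.png

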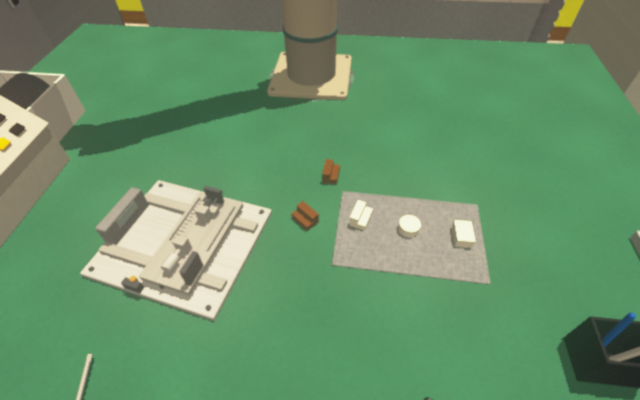

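View pics/side0.png

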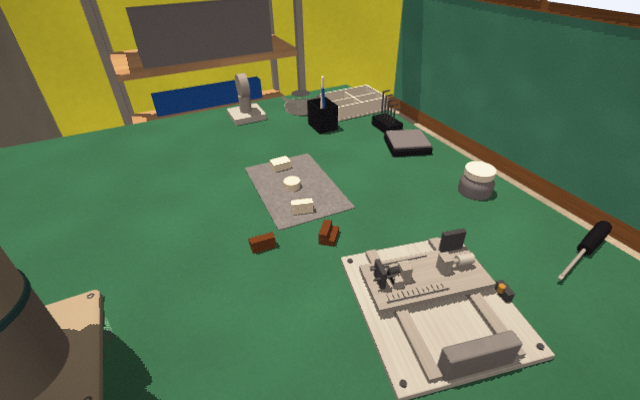

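The scene view shows the gauge at lower left (dock at about (122,213), thumb tab near (213,194), lug near (191,267)). The stepped spacer is on the mat at (361,214), with the disc at (409,226), the plain block at (463,234) and brown decoys at (331,172) and (305,215). The side view agrees, with the spacer at (302,206), tab at (381,273) and lug at (453,240).

```bash
cat > h.py <<'E'
import numpy as np,cv2
from bench import ctrl
from scipy.spatial.transform import Rotation as Ro
def K(m):
    f=200/np.tan(np.radians(m['vertical_fov']/2)); return np.array([[f,0,m['cx']],[0,f,m['cy']],[0,0,1.]])
def R(m): return Ro.from_euler('xyz',m['orientation'],degrees=True).as_matrix()
def rays(m,px):
    u=cv2.undistortPoints(np.array(px,float).reshape(-1,1,2),K(m),m['dist']).reshape(-1,2)
    d=np.c_[u[:,0],-u[:,1],-np.ones(len(u))]; return d@R(m).T
def onz(m,px,z):
    d=rays(m,px);o=np.array(m['origin']);return o+d*((z-o[2])/d[:,2])[:,None]
def two(m1,p1,m2,p2):
    out=[]
    for a,b in zip(rays(m1,p1),rays(m2,p2)):
        A=np.c_[a,-b];t=np.linalg.lstsq(A,np.array(m2['origin'])-m1['origin'],rcond=None)[0]
        x=m1['origin']+t[0]*a;y=m2['origin']+t[1]*b;out.append(np.r_[(x+y)/2,np.linalg.norm(x-y)])
    return np.array(out)
def proj(m,P):
    p=(np.array(P,float)-m['origin'])@R(m);p=p*[1,-1,-1]
    return cv2.projectPoints(p.reshape(-1,1,3),np.zeros(3),np.zeros(3),K(m),m['dist'])[0].reshape(-1,2)
E
python3 - <<'E'
from h import *
np.set_printoptions(precision=4,suppress=True)
a=ctrl.camera_model('scene');b=ctrl.camera_model('side')
print(onz(a,[(361,214),(305,215),(409,226),(463,234)],.02))
print('corners scene',onz(a,[(160,182),(271,212),(210,314),(86,270)],.012))
print('corners side',onz(b,[(342,262),(458,236),(549,352),(390,398)],.012))
print(two(a,[(361,214),(191,267),(213,194)],b,[(302,206),(453,240),(381,273)]))
E
```

```text
[[0.4841 0.1566 0.02  ]
 [0.497  0.0551 0.02  ]
 [0.5024 0.2423 0.02  ]
 [0.5101 0.3347 0.02  ]]
corners scene [[ 0.4373 -0.2478  0.012 ]
 [ 0.4903 -0.0103  0.012 ]
 [ 0.6966 -0.064   0.012 ]
 [ 0.6442 -0.2926  0.012 ]]
corners side [[ 0.4801 -0.0273  0.012 ]
 [ 0.7029 -0.0672  0.012 ]
 [ 0.6469 -0.2991  0.012 ]
 [ 0.4227 -0.2538  0.012 ]]
[[ 0.4815  0.1546  0.0126  0.0069]
 [ 0.6454 -0.1021  0.0553  0.0047]
 [ 0.498  -0.111   0.0579  0.004 ]]
```

>>> send_rows --pt "4 -2.6 0" --pt "4 -2.6 0" --pt "4 -2.6 0" --pt "4 -2.6 0" --pt "4 -2.6 0" --pt "4 -2.6 0" --pt "4 -2.6 0" --pt "4 -2.6 0" --spin '[0,0,0,0,0,0,0,0]'

```text
t: 1.15
position: [0.4516, -0.306, 0.2312]
eef_rot: [-180.0, 0.0, 19.8]
contact_force: [0.8, -0.3, 0.4]
grip_width: 0.0852
gripper_force: 0.0
```

>>> send_rows --pt "4 -2.6 0" --pt "4 -2.6 0" --pt "4 -2.6 0" --pt "2 -1.3 0" --pt "0 0 0" --pt "0 0 0" --spin '[0,0,0,0,0,0]'

```text
t: 1.9
position: [0.5507, -0.1757, 0.2311]
eef_rot: [180.0, 0.1, 19.7]
contact_force: [-0.5, -0.3, 0.6]
grip_width: 0.0858
gripper_force: 0.0
```

```bash
python3 - <<'E'
from h import *
import json
m=ctrl.camera_model('wrist');im=ctrl.read_camera('wrist');cv2.imwrite('pics/w1.png',im)
json.dump({k:np.array(v).tolist() for k,v in m.items()},open('w1.json','w'))
print(m['origin'],m['orientation'])
E
```

```text
[ 0.62878844 -0.14782487  0.3739538 ] [-1.89410603e+01 -4.86664392e-02 -7.02768725e+01]
```

View pics/w1.png

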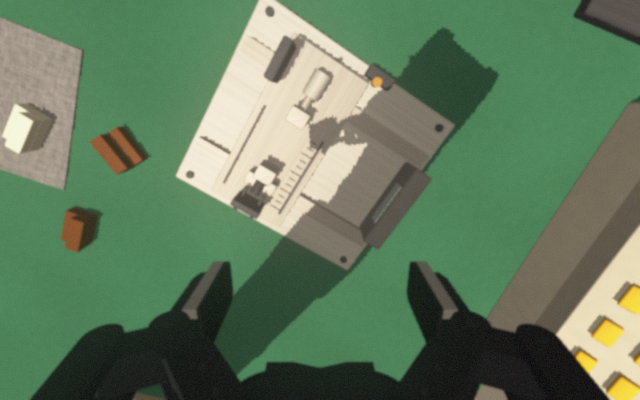

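The wrist view shows the base corners at about (178,177), (347,270), (455,125) and (262,0). The lug is near (282,58), anvil (300,115), jaw (262,172), tab (248,203), and the stepped spacer is at the far left, (25,125).

```bash
python3 - <<'E'
from h import *
import json
np.set_printoptions(precision=4,suppress=True)
m=json.load(open('w1.json'))
a=ctrl.camera_model('scene');b=ctrl.camera_model('side')
C=onz(m,[(178,177),(347,270),(455,125),(262,0)],.012);print(C)
print(np.linalg.norm(C-np.roll(C,-1,0),axis=1))
im=cv2.imread('pics/w1.png')
s=cv2.resize(im[20:240,170:440],None,fx=2.9,fy=2.7,interpolation=cv2.INTER_CUBIC);cv2.imwrite('pics/w1c.png',s)
E
```

```text
Traceback (most recent call last):
  File "h.py", line 11, in onz
    d=rays(m,px);o=np.array(m['origin']);return o+d*((z-o[2])/d[:,2])[:,None]
  File "h.py", line 8, in rays
    u=cv2.undistortPoints(np.array(px,float).reshape(-1,1,2),K(m),m['dist']).reshape(-1,2)
      ~~~~~~~~~~~~~~~~~~~^^^^^^^^^^^^^^^^^^^^^^^^^^^^^^^^^^^^^^^^^^^^^^^^^^^
cv2.error: OpenCV(4.12.0) :-1: error: (-5:Bad argument) in function 'undistortPoints'
> Overload resolution failed:
>  - distCoeffs is not a numpy array, neither a scalar
>  - Expected Ptr<cv::UMat> for argument 'distCoeffs'
```

```bash
sed -i "s/K(m),m\['dist'\])\.reshape/K(m),np.array(m['dist'])).reshape/; s/K(m),m\['dist'\])\[0\]/K(m),np.array(m['dist']))[0]/" h.py; python3 - <<'E'
from h import *
import json
np.set_printoptions(precision=4,suppress=True)
m=json.load(open('w1.json'))
C=onz(m,[(178,177),(347,270),(455,125),(262,0)],.012);print(C)
print(np.linalg.norm(C-np.roll(C,-1,0),axis=1))
im=cv2.imread('pics/w1.png')
s=cv2.resize(im[20:240,170:440],None,fx=2.9,fy=2.7,interpolation=cv2.INTER_CUBIC);cv2.imwrite('pics/w1c.png',s)
E
```

```text
[[ 0.4829 -0.0188  0.012 ]
 [ 0.4315 -0.2583  0.012 ]
 [ 0.6505 -0.3051  0.012 ]
 [ 0.6943 -0.0629  0.012 ]]
[0.2449 0.2239 0.2461 0.216 ]
```

View pics/w1c.png

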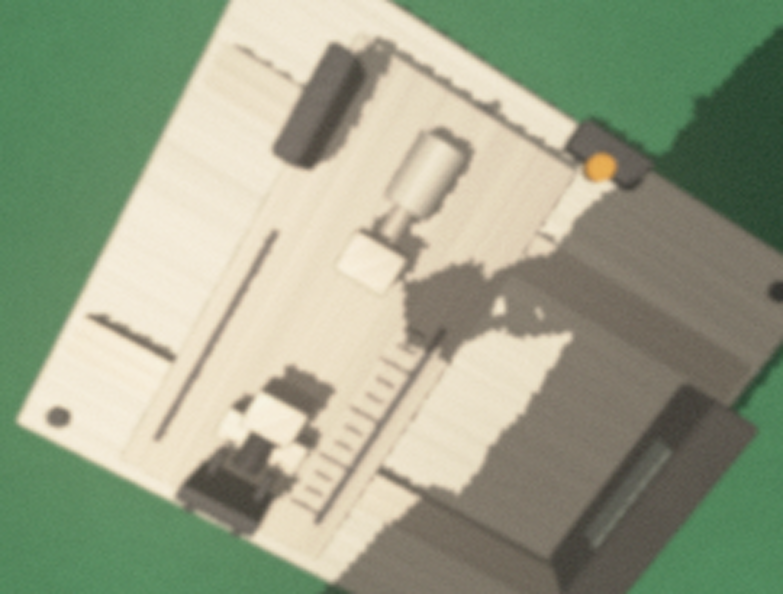

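The crop shows the lug top at crop (335,42)-(275,155) (outer edge), anvil top lower-left edge (337,265)-(383,293), jaw top face edge about (258,390)-(307,418), tab's back top edge (178,490)-(245,533), and bed corners about (125,460), (370,40), (575,165), (318,555).

```bash
python3 - <<'E'
from h import *
import json
np.set_printoptions(precision=4,suppress=True)
m=json.load(open('w1.json'))
C=onz(m,[(178,177),(347,270),(455,125),(262,0)],.012)[:,:2]
yv=np.mean([C[0]-C[1],C[3]-C[2]],0);xv=np.mean([C[3]-C[0],C[2]-C[1]],0)
yaw=np.mean([np.degrees(np.arctan2(xv[1],xv[0])),np.degrees(np.arctan2(yv[1],yv[0]))-90])
o=C.mean(0);print('origin',o,'yaws',np.degrees(np.arctan2(xv[1],xv[0])),np.degrees(np.arctan2(yv[1],yv[0]))-90)
# yaw also from long carriage lines
def P(pts,z): return onz(m,[(170+x/2.9,20+y/2.7) for x,y in pts],z)[:,:2]
for q in ([(157,438),(275,232)],[(318,522),(442,330)],[(125,460),(370,40)]):
    p=P(q,.034);d=p[1]-p[0];print('line yaw',np.degrees(np.arctan2(d[1],d[0])))
print(yaw)
c,s=np.cos(np.radians(yaw)),np.sin(np.radians(yaw));G=np.array([[c,s],[-s,c]])
for n,pts,z in [('bed',[(125,460),(370,40),(575,165),(318,555)],.034),('lugtop',[(335,42),(360,55),(308,167),(275,155)],.074),('anvil',[(337,265),(383,293),(408,262),(362,232)],.064),('jaw',[(258,390),(307,418)],.064),('tab',[(178,490),(245,533),(262,515),(200,460)],.073)]:
    p=P(pts,z);print(n,'\n',np.c_[p,(p-o)@G.T*1000])
E
```

```text
origin [ 0.5648 -0.1613] yaws -11.926785036411108 -11.175409908875821
line yaw -11.909860874689262
line yaw -11.367660526757566
line yaw -12.64509948183106
-11.551097472643464
bed 
 [[  0.4896  -0.0676 -92.4382  76.6867]
 [  0.6741  -0.109   96.6096  73.0766]
 [  0.6586  -0.1908  97.7742 -10.1558]
 [  0.4732  -0.153  -91.3844 -10.2367]]
lugtop 
 [[ 0.6647 -0.1039 86.3597 76.1901]
 [ 0.6637 -0.1121 87.0244 67.9689]
 [ 0.6263 -0.1072 49.3774 65.2662]
 [ 0.6263 -0.0964 47.3037 75.8312]]
anvil 
 [[ 0.598  -0.1247 25.1679 42.5059]
 [ 0.5938 -0.1424 24.6682 24.3256]
 [ 0.607  -0.1468 38.4719 22.6421]
 [ 0.6116 -0.129  39.4064 40.9636]]
jaw 
 [[  0.5449  -0.1123 -29.3461  43.9379]
 [  0.5403  -0.1318 -29.9546  23.9368]]
tab 
 [[  0.5002  -0.0973 -76.142   49.6875]
 [  0.4911  -0.1246 -79.5776  21.1071]
 [  0.5004  -0.1284 -69.7122  19.3327]
 [  0.5145  -0.1016 -61.2754  48.3605]]
```

>>> send_rows --pt "0.55 -4.75 0.4" --pt "0.55 -4.75 0.4" --pt "0.55 -4.75 0.4" --pt "0.55 -4.75 0.4" --pt "0.55 -4.75 0.4" --pt "0.55 -4.75 0.4" --pt "0.55 -4.75 0.4" --pt "0 0 0" --spin '[0,0,0,0,0,0,0,0]'

```text
t: 2.95
position: [0.4741, 0.1544, 0.2032]
eef_rot: [-179.9, 0.0, 20.1]
contact_force: [0.1, -0.0, -0.1]
grip_width: 0.0852
gripper_force: 0.0
```

>>> send_rows --pt "0 0 0" --pt "0 0 0" --spin '[0,0]'

```text
t: 3.2
position: [0.4759, 0.1494, 0.2035]
eef_rot: [179.9, -0.0, 19.6]
contact_force: [0.6, 1.1, -1.0]
grip_width: 0.085
gripper_force: 0.0
```

```bash
python3 - <<'E'
from h import *
import json
m=ctrl.camera_model('wrist');im=ctrl.read_camera('wrist');cv2.imwrite('pics/w2.png',im)
json.dump({k:np.array(v).tolist() for k,v in m.items()},open('w2.json','w'))
E
```

```text
(no output)
```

View pics/w2.png

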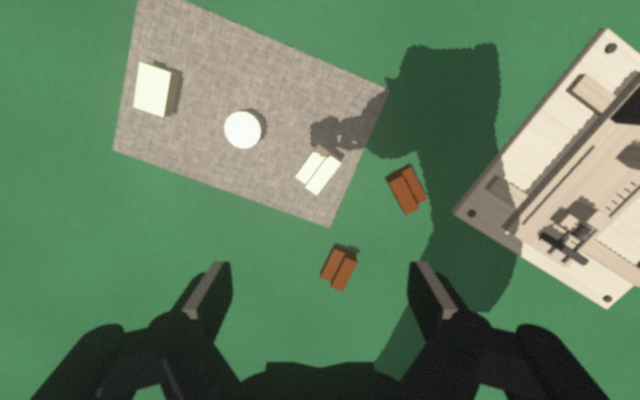

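The wrist view shows the stepped spacer at about (318,170) as two white strips split by a thin dark step line. The disc is at (242,129), the plain block at (155,88) and the brown decoys at (406,189) and (339,268).

```bash
python3 - <<'E'
from h import *
import json
np.set_printoptions(precision=4,suppress=True)
m=json.load(open('w2.json'));im=cv2.imread('pics/w2.png')
g=im.min(2);g[:,:285]=0;g[:,350:]=0;g[:130]=0;g[210:]=0
for t in (170,195):
  cs=cv2.findContours((g>t).astype('uint8'),cv2.RETR_EXTERNAL,cv2.CHAIN_APPROX_NONE)[0]
  for c in cs:
    if cv2.contourArea(c)<40: continue
    b=cv2.boxPoints(cv2.minAreaRect(c));print(t,cv2.contourArea(c));print(b)
    for z in(.016,.028):
        p=onz(m,b,z);d=np.diff(p,axis=0)[:,:2];print(z,'c',p.mean(0)[:2],'len',np.linalg.norm(d,axis=1),'ang',np.degrees(np.arctan2(d[:,1],d[:,0])))
cv2.imwrite('pics/w2c.png',cv2.resize(im[135:205,280:360],None,fx=8,fy=8,interpolation=cv2.INTER_CUBIC))
E
```

```text
170 1070.5
[[292.16   178.12  ]
 [317.0001 145.    ]
 [341.48   163.36  ]
 [316.64   196.48  ]]
0.016 c [0.4791 0.1533] len [0.0458 0.0333 0.0467] ang [ -17.5194 -107.1726  163.9849]
0.028 c [0.4818 0.1542] len [0.0441 0.0321 0.045 ] ang [ -17.5194 -107.1726  163.9849]
195 965.0
[[293.1481 178.718 ]
 [316.8539 145.8945]
 [340.5132 162.9817]
 [316.8073 195.8053]]
0.016 c [0.479  0.1533] len [0.0448 0.0317 0.0457] ang [ -16.468  -106.1685  164.9851]
0.028 c [0.4817 0.1541] len [0.0432 0.0306 0.044 ] ang [ -16.468  -106.1685  164.9851]
```

View pics/w2c.png

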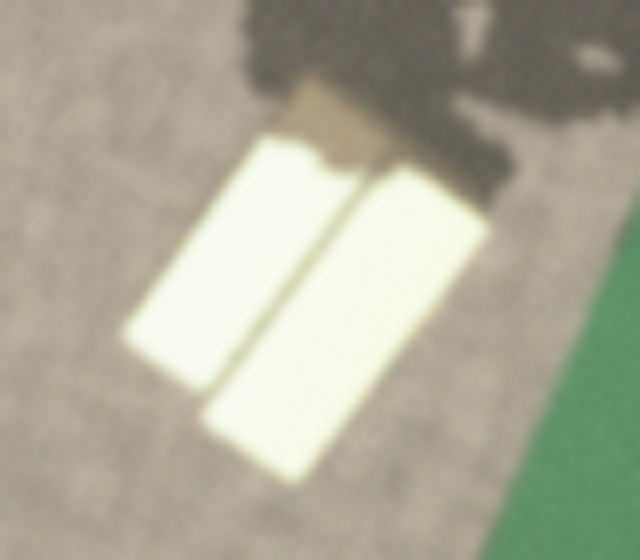

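The zoomed crop shows the ridge as the right strip, with corners (203,412), (292,484), (490,230) and (400,165). The foot is the left strip, with its near end at (122,335)-(200,390) and its far corner about (310,70), partly in shadow.

```bash
python3 - <<'E'
from h import *
import json
np.set_printoptions(precision=4,suppress=True)
m=json.load(open('w2.json'))
f=lambda q,z:onz(m,[(280+x/8,135+y/8) for x,y in q],z)[:,:2]
r=f([(203,412),(292,484),(490,230),(400,165)],.028)
d=np.diff(np.r_[r,r[:1]],axis=0);print(r,np.linalg.norm(d,axis=1),np.degrees(np.arctan2(d[:,1],d[:,0])))
u=(r[2]-r[1]+r[3]-r[0]);u/=np.linalg.norm(u);n=np.array([-u[1],u[0]])  # n toward foot side (left)
print('own x yaw',np.degrees(np.arctan2(u[1],u[0])))
c=r.mean(0)
q=f([(122,335),(310,70)],.016);dq=q[1]-q[0];print('foot edge',q,np.linalg.norm(dq),np.degrees(np.arctan2(dq[1],dq[0])),'offset from ridge c',(q.mean(0)-c)@n)
print('centre',c+n*.007, 'foot-edge based',q.mean(0)-n*.015)
E
```

```text
[[0.4617 0.16  ]
 [0.4561 0.1454]
 [0.4979 0.1325]
 [0.502  0.1466]] [0.0157 0.0437 0.0147 0.0425] [-110.8462  -17.1      73.8168  161.5766]
own x yaw -17.752115350990902
foot edge [[0.465  0.1735]
 [0.508  0.1612]] 0.04476387780015501 -15.971091562573633 offset from ridge c 0.022374657370767825
centre [0.4816 0.1528] foot-edge based [0.4819 0.1531]
```

>>> send_rows --pt "0.67 -0.14 0" --pt "0 0 3" --pt "0 0 3" --pt "0 0 3" --pt "0 0 3" --pt "0 0 1" --pt "0 0 0" --pt "0 0 0" --spin '[0,-0.186,-0.186,-0.186,-0.186,-0.186,0,0]'

```text
t: 4.25
position: [0.4819, 0.1551, 0.0737]
eef_rot: [179.9, -0.0, 72.9]
contact_force: [0.0, -0.1, 0.2]
grip_width: 0.0857
gripper_force: 0.0
```

>>> send_rows --pt "-0.2 0 2" --pt "0 0 2" --pt "0 0 1.5" --pt "0 0 0.8" --pt "0 0 0.4" --pt "0 0 0" --pt "0 0 0" --spin '[0,0,0,0,0,0,0]'

```text
t: 5.12
position: [0.4809, 0.1533, 0.0067]
eef_rot: [180.0, -0.0, 73.1]
contact_force: [0.6, -0.1, -0.4]
grip_width: 0.0857
gripper_force: 0.0
```

>>> send_rows --pt "0 0 0" --pt "0 0 0" --pt "0 0 0" --pt "0 0 0" --pt "0 0 0" --pt "0 0 0" --spin '[0,0,0,0,0,0]' --jaw -1

```text
t: 5.88
position: [0.4808, 0.1532, 0.0069]
eef_rot: [180.0, -0.0, 73.1]
contact_force: [-0.8, -0.3, 5.5]
grip_width: 0.0428
gripper_force: 61.4
```

>>> send_rows --pt "0 0 -2" --pt "0 0 -2" --pt "0 0 -2" --pt "0 0 -2" --pt "0 0 -2" --pt "0 0 -2" --pt "0 0 0" --pt "0 0 0" --spin '[0,0.18,0.186,0.186,0.186,0.186,0.186,0.186]'

```text
t: 6.88
position: [0.4804, 0.1533, 0.1266]
eef_rot: [-180.0, -0.0, -1.5]
contact_force: [-0.4, 0.2, -1.3]
grip_width: 0.0425
gripper_force: 61.2
```

>>> send_rows --pt "0 0 0" --pt "0 0 0" --pt "0 0 0" --spin '[0.186,0,0]'

```text
t: 7.25
position: [0.4803, 0.1533, 0.1262]
eef_rot: [180.0, 0.0, -11.6]
contact_force: [0.7, -0.3, -1.2]
grip_width: 0.0427
gripper_force: 61.2
```

>>> send_rows --pt "2.13 3.69 0" --pt "2.13 3.69 0" --pt "2.13 3.69 0" --pt "2.13 3.69 0" --pt "2.13 3.69 0" --pt "2.13 3.69 0" --pt "2.12 3.69 0" --pt "0 0 0" --spin '[0,0,0,0,0,0,0,0]'

```text
t: 8.25
position: [0.5739, -0.1356, 0.1264]
eef_rot: [179.8, -0.1, -12.1]
contact_force: [-0.2, 1.1, -1.6]
grip_width: 0.0426
gripper_force: 61.3
```

>>> send_rows --pt "0 0 0" --pt "0 0 0" --spin '[0,0]'

```text
t: 8.5
position: [0.5732, -0.1284, 0.1261]
eef_rot: [-179.9, 0.1, -11.7]
contact_force: [-0.1, 0.9, -1.4]
grip_width: 0.0425
gripper_force: 61.3
```

```bash
python3 - <<'E'
from h import *
import json
m=ctrl.camera_model('wrist');im=ctrl.read_camera('wrist');cv2.imwrite('pics/w3.png',im)
json.dump({k:np.array(v).tolist() for k,v in m.items()},open('w3.json','w'))
E
```

```text
(no output)
```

View pics/w3.png

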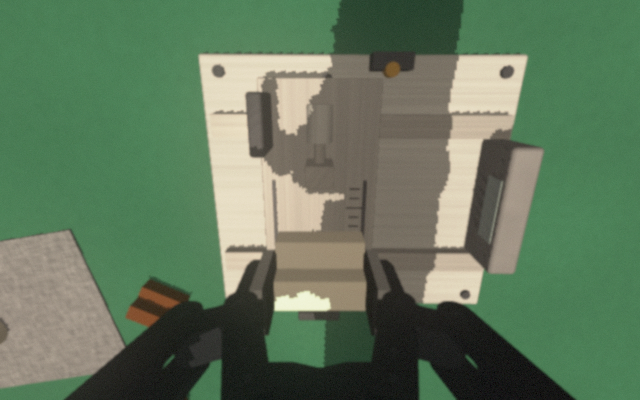

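The wrist view shows the held spacer at about (320,275). The base's far corners are at (200,54) and (527,54), with the lug's outer top edge along columns 246–251 (rows 93–157) and the anvil block at columns 306–333, row 165.

```bash
python3 - <<'E'
from h import *
import json
np.set_printoptions(precision=4,suppress=True)
m=json.load(open('w3.json'))
p=onz(m,[(200,54),(527,54)],.012)[:,:2];d=p[0]-p[1];print('len',np.linalg.norm(d),'yaw',np.degrees(np.arctan2(d[1],d[0]))-90)
yaw=-11.7;c,s=np.cos(np.radians(yaw)),np.sin(np.radians(yaw));x=np.array([c,s]);y=np.array([-s,c])
o=p.mean(0)-.1125*x;print('base',o)
L=onz(m,[(246,93),(251,157)],.074)[:,:2];print('lug',[(np.round((l-o)@x,4),np.round((l-o)@y,4)) for l in L],'-> bed', L.mean(0)-.065*x-.045*y)
A=onz(m,[(306,166),(333,166)],.064)[:,:2];print('anvil',[(np.round((l-o)@x,4),np.round((l-o)@y,4)) for l in A])
B=np.array([.5734,-.1299]);print('bed est',(B-o)@x,(B-o)@y, 'tcp',(np.array([.5732,-.1284])-o)@x,(np.array([.5732,-.1284])-o)@y)
E
```

```text
len 0.2464313541394724 yaw -11.78968214190148
base [ 0.566  -0.1607]
lug [(np.float64(0.0847), np.float64(0.0767)), (np.float64(0.0462), np.float64(0.0766))] -> bed [ 0.5729 -0.1298]
anvil [(np.float64(0.0382), np.float64(0.0419)), (np.float64(0.0382), np.float64(0.0236))]
bed est 0.0010259065403404252 0.03167506523386353 tcp 0.0005258810351813246 0.033103341990724885
```

>>> send_rows --pt "0 0.14 2" --pt "0 0 2" --pt "0 0 2" --pt "0 0 1.5" --pt "0 0 0.7" --pt "0 0 0.3" --pt "0 0 0" --pt "0 0 0" --spin '[0,0,0,0,0,0,0,0]'

```text
t: 9.55
position: [0.5737, -0.1316, 0.0419]
eef_rot: [-180.0, -0.1, -11.8]
contact_force: [-0.5, 0.4, -0.6]
grip_width: 0.0424
gripper_force: 61.4
```

>>> send_rows --pt "-0.05 -0.15 0" --pt "0 0 0.2" --pt "0 0 0" --pt "0 0 0" --spin '[0,0,0,0]'

```text
t: 10.05
position: [0.573, -0.1299, 0.0393]
eef_rot: [180.0, 0.0, -11.8]
contact_force: [0.2, -0.6, -0.5]
grip_width: 0.0424
gripper_force: 61.4
```

>>> send_rows --pt "0 0 0.1" --pt "0 0 0" --pt "0 0 0" --spin '[0,0,0]'

```text
t: 10.42
position: [0.5732, -0.13, 0.0389]
eef_rot: [-180.0, -0.0, -11.8]
contact_force: [-1.0, 0.8, 5.5]
grip_width: 0.0428
gripper_force: 62.0
```

>>> send_rows --pt "0 0 0" --pt "0 0 0" --pt "0 0 0" --pt "0 0 0" --spin '[0,0,0,0]' --jaw 1

```text
t: 10.92
position: [0.573, -0.1299, 0.0382]
eef_rot: [180.0, 0.0, -11.8]
contact_force: [-0.2, 0.9, -0.5]
grip_width: 0.0856
gripper_force: 0.0
```

>>> send_rows --pt "0 0 -1" --pt "0 0 -2" --pt "0 0 -3" --pt "0 0 -3" --pt "0 0 0" --pt "0 0 0" --spin '[0,0,0,0,0,0]'

```text
t: 11.68
position: [0.5727, -0.1297, 0.1282]
eef_rot: [-180.0, 0.0, -11.8]
contact_force: [-0.4, -0.2, -0.5]
grip_width: 0.0854
gripper_force: 0.0
```

```bash
python3 - <<'E'
from h import *
import json
for n in('wrist','scene'):
    m=ctrl.camera_model(n);im=ctrl.read_camera(n);cv2.imwrite(f'pics/{n}4.png',im)
    json.dump({k:np.array(v).tolist() for k,v in m.items()},open(n+'4.json','w'))
w=cv2.imread('pics/wrist4.png');s=cv2.imread('pics/scene4.png')[170:320,80:290]
cv2.imwrite('pics/v4.png',np.hstack([cv2.resize(w[60:350,220:460],None,fx=1.6,fy=1.6),cv2.resize(s,(410,464))]))
E
```

```text
(no output)
```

View pics/v4.png

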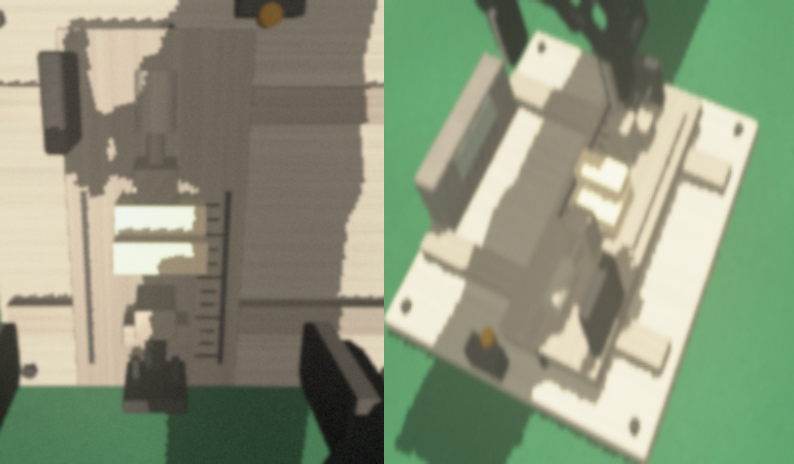

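The wrist half shows the spacer lying flat on the bed, mid-column 160 of the crop, against anvil and jaw mid-columns of 155–158. The scene half confirms it sits flat between jaw and anvil. Next I close the fingers and go behind the tab.

>>> send_rows --pt "-2.9 0 0" --pt "-2.9 0 0" --pt "-2.9 0 0" --pt "-2.9 0 0" --pt "0 0 0" --pt "0 0 0" --spin '[0,0,0,0,0,0]' --jaw -1

```text
t: 12.52
position: [0.4604, -0.1063, 0.1281]
eef_rot: [180.0, -0.0, -11.8]
contact_force: [0.6, 0.1, -0.2]
grip_width: 0.0
gripper_force: 0.0
```

>>> send_rows --pt "0 0 2.5" --pt "0 0 2.5" --pt "0 0 2" --pt "0 0 0.9" --pt "0 0 0.3" --pt "0 0 0" --pt "0 0 0" --spin '[0,0,0,0,0,0,0]'

```text
t: 13.4
position: [0.46, -0.1062, 0.0469]
eef_rot: [-180.0, -0.1, -11.8]
contact_force: [-0.5, -0.4, 0.3]
grip_width: 0.0
gripper_force: 0.0
```

>>> send_rows --pt "0.6 0 0" --pt "0.6 0 0" --pt "0.4 0 0" --pt "0.3 0 0" --pt "0.2 0 0" --pt "0 0 0" --spin '[0,0,0,0,0,0]'

```text
t: 14.15
position: [0.4801, -0.1105, 0.0463]
eef_rot: [-180.0, -0.0, -11.8]
contact_force: [0.0, -0.1, -0.6]
grip_width: 0.0001
gripper_force: 0.0
```

>>> send_rows --pt "0.3 0 0" --pt "0.3 0 0" --pt "0.3 0 0" --pt "0.3 0 0" --pt "0 0 0" --pt "0 0 0" --spin '[0,0,0,0,0,0]'

```text
t: 14.9
position: [0.492, -0.113, 0.0463]
eef_rot: [180.0, -0.0, -11.8]
contact_force: [-0.9, 0.5, -1.0]
grip_width: -0.0003
gripper_force: 0.5
```

>>> send_rows --pt "0.2 0 0" --pt "0.2 0 0" --pt "0.2 0 0" --pt "0 0 0" --spin '[0,0,0,0]'

```text
t: 15.4
position: [0.4979, -0.1142, 0.0463]
eef_rot: [180.0, -0.0, -11.8]
contact_force: [-0.8, 0.1, -0.2]
grip_width: 0.0001
gripper_force: 0.7
```

```bash
python3 - <<'E'
from h import *
m=ctrl.camera_model('scene');im=ctrl.read_camera('scene');side=ctrl.read_camera('side')
cv2.imwrite('pics/v5.png',np.hstack([cv2.resize(im[170:320,80:290],(390,300),interpolation=cv2.INTER_CUBIC),cv2.resize(side[210:400,330:560],(390,300),interpolation=cv2.INTER_CUBIC)]))
for _ in range(4): print(ctrl.observe()['contact_force']); ctrl.read_camera('side')
E
```

```text
[-0.91447044 -0.28110894 -0.58820908]
[-0.71848296 -0.18914958 -1.62087755]
[-0.84235679 -0.77663822 -0.69675423]
[-1.29498004  0.13561996 -1.32312549]
```

View pics/v5.png

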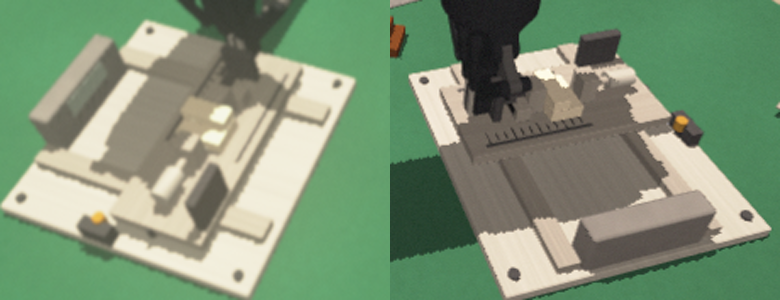

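Contact is being made: the jaw has moved up close to the spacer (side half, spacer near (560,95)), and the fingers are behind the tab. Going on in small steps.

>>> send_rows --pt "0.1 0 0" --pt "0.1 0 0" --pt "0.1 0 0" --pt "0.1 0 0" --pt "0 0 0" --spin '[0,0,0,0,0]'

```text
t: 16.32
position: [0.5015, -0.115, 0.0463]
eef_rot: [180.0, 0.0, -11.8]
contact_force: [-3.2, 0.8, 0.5]
grip_width: 0.0002
gripper_force: 1.6
```

>>> send_rows --pt "0.1 0 0" --pt "0.1 0 0" --pt "0 0 0" --spin '[0,0,0]'

```text
t: 16.7
position: [0.5038, -0.1154, 0.0463]
eef_rot: [180.0, -0.0, -11.8]
contact_force: [-3.7, 0.3, 0.5]
grip_width: 0.0002
gripper_force: 1.4
```

>>> send_rows --pt "0.1 0 0" --pt "0 0 0" --spin '[0,0]'

```text
t: 16.95
position: [0.5044, -0.1156, 0.0463]
eef_rot: [180.0, 0.0, -11.8]
contact_force: [-2.5, 0.1, 1.4]
grip_width: -0.0002
gripper_force: 1.7
```

>>> send_rows --pt "0.1 0 0" --pt "0 0 0" --spin '[0,0]'

```text
t: 17.2
position: [0.5048, -0.1156, 0.0463]
eef_rot: [-180.0, 0.1, -11.8]
contact_force: [-4.3, 1.2, 2.9]
grip_width: -0.0001
gripper_force: 2.5
```

>>> send_rows --pt "0.1 0 0" --pt "0 0 0" --spin '[0,0]'

```text
t: 17.45
position: [0.5051, -0.1157, 0.0463]
eef_rot: [-180.0, 0.2, -11.8]
contact_force: [-6.7, 0.3, 3.9]
grip_width: -0.0002
gripper_force: 3.1
```

>>> send_rows --pt "0.1 0 0" --pt "0 0 0" --spin '[0,0]'

```text
t: 17.7
position: [0.5054, -0.1158, 0.0463]
eef_rot: [-180.0, 0.2, -11.8]
contact_force: [-7.5, 0.5, 4.6]
grip_width: 0.0005
gripper_force: 3.7
```

>>> send_rows --pt "0.06 0 0" --pt "0 0 0" --spin '[0,0]'

```text
t: 17.95
position: [0.5056, -0.1158, 0.0462]
eef_rot: [-180.0, 0.3, -11.8]
contact_force: [-7.9, 0.9, 5.1]
grip_width: 0.0001
gripper_force: 4.1
```

```bash
python3 - <<'E'
from h import *
F=[]
for _ in range(5): F.append(ctrl.observe()['contact_force']); ctrl.read_camera('side')
F=np.array(F);print(F.round(1),F.mean(0),F.mean(0)@[.979,-.2045,0],ctrl.observe()['position'])
E
```

```text
[[-7.9  0.9  5.1]
 [-8.8  2.   5.4]
 [-7.9  1.1  5.2]
 [-7.8  0.7  5.5]
 [-7.7  1.   5.1]] [-8.00970893  1.16111624  5.25669568] -8.078953315287182 [ 0.50553969 -0.11579416  0.04624188]
```

>>> send_rows --pt "0.12 0 0" --pt "0 0 0" --pt "0 0 0" --spin '[0,0,0]'

```text
t: 18.58
position: [0.5059, -0.1159, 0.0462]
eef_rot: [-180.0, 0.4, -11.8]
contact_force: [-9.4, 1.2, 8.0]
grip_width: 0.0002
gripper_force: 4.8
```

```bash
python3 - <<'E'
from h import *
F=[]
for _ in range(8): F.append(ctrl.observe()['contact_force']); ctrl.read_camera('side')
F=np.array(F);print(F.mean(0),F.mean(0)@[.979,-.2045,0],ctrl.observe()['position'])
E
```

```text
[-9.62208762  1.29256269  7.23880882] -9.684352846667867 [ 0.50589193 -0.11587583  0.04621206]
```

>>> send_rows --pt "0.02 0 0" --pt "0 0 0" --pt "0 0 0" --pt "0 0 0" --pt "0 0 0" --pt "0 0 0" --pt "0 0 0" --pt "0 0 0" --spin '[0,0,0,0,0,0,0,0]'

```text
t: 19.98
position: [0.506, -0.1159, 0.0462]
eef_rot: [-180.0, 0.4, -11.8]
contact_force: [-9.9, 1.4, 7.2]
grip_width: 0.0002
gripper_force: 5.0
```

```bash
python3 - <<'E'
from h import *
m=ctrl.camera_model('scene');im=ctrl.read_camera('scene');side=ctrl.read_camera('side');cv2.imwrite('pics/scene6.png',im);cv2.imwrite('pics/side6.png',side)
cv2.imwrite('pics/v6.png',np.hstack([cv2.resize(im[180:300,130:260],(390,360),interpolation=cv2.INTER_CUBIC),cv2.resize(side[225:325,360:500],(390,360),interpolation=cv2.INTER_CUBIC)]))
F=ctrl.observe()['contact_force'];print(F)
E
```

```text
[-10.42958502   1.77150348   7.2763574 ]
```

View pics/v6.png

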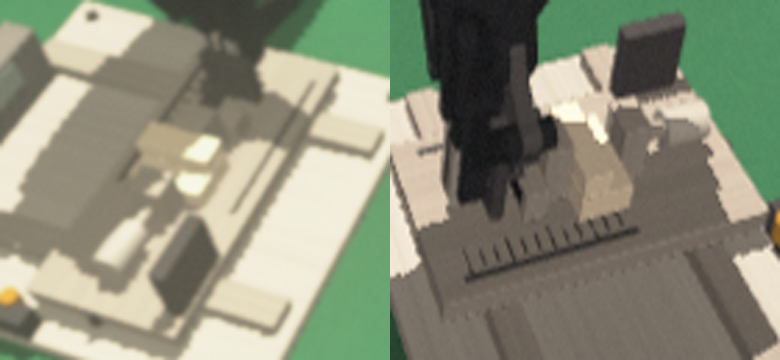

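The view shows the spacer pinched between jaw and anvil, and the push held at about 10 N (8 N on the ceramic) for over a second. Now I retract and go to the lug.

>>> send_rows --pt "-0.3 0 0" --pt "-0.8 0 0" --pt "-1.5 0 0" --pt "0 0 -3" --pt "0 0 -3" --pt "0 0 -2" --pt "0 0 0" --spin '[0,0,0,0,0,0,0]'

```text
t: 20.95
position: [0.4867, -0.1116, 0.128]
eef_rot: [-180.0, -0.4, -11.8]
contact_force: [-0.4, 0.8, 0.4]
grip_width: 0.0003
gripper_force: 0.0
```

>>> send_rows --pt "0 0 0" --pt "0 0 0" --pt "0 0 0" --pt "0 0 0" --pt "0 0 0" --pt "0 0 0" --pt "0 0 0" --pt "0 0 0" --spin '[-0.186,-0.186,-0.186,-0.186,-0.186,-0.186,-0.186,-0.186]'

```text
t: 21.95
position: [0.4845, -0.1109, 0.1255]
eef_rot: [180.0, -0.1, 73.8]
contact_force: [0.1, 0.1, -0.0]
grip_width: -0.0001
gripper_force: 0.0
```

>>> send_rows --pt "0 0 0" --pt "0 0 0" --pt "0 0 0" --spin '[-0.083,0,0]'

```text
t: 22.32
position: [0.4841, -0.1111, 0.1259]
eef_rot: [180.0, -0.0, 78.1]
contact_force: [-0.5, 0.6, 0.2]
grip_width: -0.0002
gripper_force: 0.0
```

>>> send_rows --pt "2.12 3.9 0" --pt "2.12 3.9 0" --pt "2.12 3.9 0" --pt "2.11 3.9 0" --pt "0 0 0" --pt "0 0 0" --pt "0 0 0" --spin '[0,0,0,0,0,0,0]'

```text
t: 23.2
position: [0.6527, -0.0611, 0.1262]
eef_rot: [-179.9, 0.1, 78.1]
contact_force: [-0.3, 0.1, -0.0]
grip_width: -0.0
gripper_force: 0.0
```

>>> send_rows --pt "0 0 2.5" --pt "0 0 2.5" --pt "0 0 2" --pt "0 0 1" --pt "0 0 0" --pt "0 0 0" --spin '[0,0,0,0,0,0]'

```text
t: 23.95
position: [0.6547, -0.0603, 0.0472]
eef_rot: [179.9, -0.0, 78.2]
contact_force: [0.0, 0.3, 0.6]
grip_width: -0.0001
gripper_force: 0.0
```

>>> send_rows --pt "-0.7 0 0" --pt "-0.7 0 0" --pt "-0.5 0 0" --pt "-0.3 0 0" --pt "-0.3 0 0" --pt "-0.2 0 0" --pt "-0.2 0 0" --pt "-0.2 0 0" --spin '[0,0,0,0,0,0,0,0]'

```text
t: 24.95
position: [0.6479, -0.0895, 0.0463]
eef_rot: [180.0, -0.1, 78.2]
contact_force: [0.8, 2.5, 0.1]
grip_width: -0.0001
gripper_force: 1.2
```

>>> send_rows --pt "-0.2 0 0" --pt "-0.3 0 0" --pt "-0.3 0 0" --pt "-0.3 0 0" --pt "-0.3 0 0" --pt "-0.3 0 0" --pt "-0.3 0 0" --pt "-0.3 0 0" --spin '[0,0,0,0,0,0,0,0]'

```text
t: 25.95
position: [0.6428, -0.1133, 0.0463]
eef_rot: [-180.0, 0.0, 78.2]
contact_force: [-0.7, 3.1, -0.2]
grip_width: -0.0002
gripper_force: 1.2
```

>>> send_rows --pt "-0.3 0 0" --pt "-0.3 0 0" --pt "-0.3 0 0" --pt "-0.3 0 0" --pt "-0.2 0 0" --pt "-0.2 0 0" --pt "0 0 0" --spin '[0,0,0,0,0,0,0]'

```text
t: 26.82
position: [0.6401, -0.126, 0.0463]
eef_rot: [180.0, -0.2, 78.3]
contact_force: [0.3, 7.5, 0.3]
grip_width: 0.0001
gripper_force: 3.4
```

>>> send_rows --pt "-0.2 0 0" --pt "-0.2 0 0" --pt "0 0 0" --spin '[0,0,0]'

```text
t: 27.2
position: [0.6401, -0.1262, 0.0464]
eef_rot: [180.0, -0.4, 78.4]
contact_force: [1.3, 12.2, -1.0]
grip_width: 0.0
gripper_force: 6.1
```

>>> send_rows --pt "-0.2 0 0" --pt "-0.2 0 0" --pt "0 0 0" --spin '[0,0,0]'

```text
t: 27.58
position: [0.6401, -0.1264, 0.0465]
eef_rot: [180.0, -0.7, 78.5]
contact_force: [2.3, 17.4, -1.0]
grip_width: 0.0
gripper_force: 8.9
```

```bash
python3 - <<'E'
from h import *
np.set_printoptions(precision=4,suppress=True)
y=np.array([.2045,.979]);x=np.array([.979,-.2045]);bed=np.array([.573,-.1298])
new={n:ctrl.read_camera(n) for n in('scene','side')}
for n in new: cv2.imwrite(f'pics/{n}7.png',new[n])
for n in ('scene','side'):
  m=ctrl.camera_model(n)
  for tag,im in(('before',cv2.imread(f'pics/{n}6.png')),('now',new[n])):
    # spacer sunlit tops: whitish pixels, projected to z=.06, inside the carriage lane
    g=(im.min(2)>120).astype('uint8');hsv=cv2.cvtColor(im,cv2.COLOR_BGR2HSV)
    dark=((hsv[...,2]<95)&(hsv[...,1]<90)).astype('uint8')
    for nm,mask,z in(('dark',dark,.064),):
      for c in cv2.findContours(mask,cv2.RETR_EXTERNAL,cv2.CHAIN_APPROX_NONE)[0]:
        if cv2.contourArea(c)<60: continue
        p=onz(m,c.reshape(-1,2),z)[:,:2]-bed;gx,gy=p@x,p@y
        if -.11<gx.mean()<.13 and -.2<gy.mean()<.1: print(n,tag,nm,'x',gx.min(),gx.max(),'y',gy.min(),gy.max(),cv2.boundingRect(c))
  d=cv2.absdiff(cv2.imread(f'pics/{n}6.png'),new[n]).max(2)
  print(n,'changed bbox',cv2.boundingRect((d>60).astype('uint8')))
E
```

```text
scene before dark x 0.04726139792422719 0.09263731047426024 y 0.04405031744581661 0.06078083311109888 (183, 256, 18, 28)
scene now dark x 0.10635735825905493 0.12656488526462806 y -0.036356820051123354 -0.00038843618076212703 (122, 277, 21, 16)
scene now dark x -0.0867900777138712 0.09848216041553265 y -0.1738164092136959 0.031380775358428016 (101, 176, 96, 102)
scene changed bbox (0, 0, 313, 359)
side before dark x -0.07105993301568053 0.03914719100918661 y -0.17294768375500308 -0.1402053917910045 (439, 346, 82, 35)
side before dark x 0.018324359283600516 0.023246592247923893 y -0.12302860384608484 -0.07212963787722033 (466, 295, 24, 32)
side before dark x 0.06242752786811265 0.08348455726160249 y -0.09695856299118458 -0.07696938806846798 (498, 289, 17, 14)
side before dark x -0.09144224775705145 0.003120612741425551 y -0.05754074760369502 -0.04169871172388612 (386, 284, 64, 20)
side before dark x 0.028489476081381453 0.0912959884810348 y 0.010800110255398678 0.052541848836415155 (439, 231, 27, 21)
side now dark x -0.08855053266456729 -0.08561382453730422 y -0.16778126795178266 -0.108013638173624 (406, 335, 24, 47)
side now dark x -0.07105993301568053 0.04407932969544736 y -0.1730322336396998 -0.10855453728193286 (437, 316, 85, 65)
side now dark x -0.0911235186233649 0.002988499091698681 y -0.09564843744248253 -0.08786861556699349 (398, 310, 67, 18)
side now dark x -0.0707851930642404 -0.02726079411419965 y -0.0716060874206007 -0.019849887929230346 (395, 278, 32, 31)
side now dark x 0.07055491618390364 0.08593095946487708 y -0.1549274460441596 -0.05095227934250089 (491, 276, 52, 63)
side changed bbox (0, 0, 596, 400)
```

```bash
python3 - <<'E'
from h import *
np.set_printoptions(precision=4,suppress=True)
y=np.array([.2045,.979]);x=np.array([.979,-.2045]);bed=np.array([.573,-.1298])
m=ctrl.camera_model('side')
for f,(a,b,w,h) in(('6',(386,284,64,20)),('7',(398,310,67,18))):
    im=cv2.imread(f'pics/side{f}.png');hsv=cv2.cvtColor(im,cv2.COLOR_BGR2HSV)
    k=np.zeros(im.shape[:2],bool);k[b:b+h,a:a+w]=1
    q=np.argwhere(k&(hsv[...,2]<95)&(hsv[...,1]<90))[:,::-1]
    lab=[(c,q[q[:,0]==c,1].max()) for c in range(a+6,a+w-6)]
    p=onz(m,lab,.034)[:,:2]-bed;gx,gy=p@x,p@y
    print(f,'line lower edge gx',gx.min(),gx.max(),'gy fit',np.polyfit(gx,gy,1),gy.mean(),gy.std())
s=ctrl.observe();print(s['t'],s['contact_force'],s['torque'])
E
```

```text
6 line lower edge gx -0.07150004409513322 0.010958254928943896 gy fit [-0.0033 -0.0355] -0.03536114785560788 0.0005117104720067315
7 line lower edge gx -0.07100656692440518 0.01053348305856826 gy fit [-0.0049 -0.0765] -0.07631752242691188 0.00044987337971128986
27.675 [ 2.4791 17.4267 -0.1052] [ 3.6058 -0.436  -0.0383]
```

```bash
python3 - <<'E'
from h import *
np.set_printoptions(precision=4,suppress=True)
y=np.array([.2045,.979]);x=np.array([.979,-.2045]);bed=np.array([.573,-.1298])
M={n:ctrl.camera_model(n) for n in('scene','side')}
for f in('0','7'):
    P={}
    for n in M:
        im=cv2.imread(f'pics/{n}{f}.png');hsv=cv2.cvtColor(im,cv2.COLOR_BGR2HSV)
        k=((hsv[...,0]>8)&(hsv[...,0]<24)&(hsv[...,1]>150)&(hsv[...,2]>110)).astype('uint8')
        N,l,st,ce=cv2.connectedComponentsWithStats(k)
        c=[(tuple(ce[i].round(1)),st[i,4]) for i in range(1,N) if st[i,4]>5]
        box=(90,230,200,320) if n=='scene' else (440,240,560,330)
        c=[q for q in c if box[0]<q[0][0]<box[2] and box[1]<q[0][1]<box[3]];print(f,n,c)
        if c:P[n]=c[0][0]
    if len(P)==2:
        t=two(M['scene'],[P['scene']],M['side'],[P['side']])[0];d=t[:2]-bed;print('orange',t,'gauge rel bed',d@x,d@y)
    for n in M:
        im=cv2.imread(f'pics/{n}{f}.png');hsv=cv2.cvtColor(im,cv2.COLOR_BGR2HSV)
# carriage travel check also: dark line top end & white spacer blob (scene)
    im=cv2.imread(f'pics/scene{f}.png')
m=M['side'];im=cv2.imread('pics/side7.png')
print('expected px side: base edge pts y',proj(m,[list(bed+x*.1+y*v)+[.034] for v in(.0,-.05,-.1)]))
E
```

```text
0 scene [((np.float64(132.3), np.float64(278.5)), np.int32(15))]
0 side [((np.float64(500.8), np.float64(287.5)), np.int32(51))]
orange [ 0.6603 -0.1987  0.0295  0.0018] gauge rel bed 0.09955291190289937 -0.04959864881517381
7 scene [((np.float64(132.4), np.float64(278.6)), np.int32(13))]
7 side [((np.float64(501.9), np.float64(286.4)), np.int32(23))]
orange [ 0.6616 -0.1982  0.031   0.0032] gauge rel bed 0.10067152604555452 -0.04881641550205405
expected px side: base edge pts y [[481.9152 262.3913]
 [501.3808 285.5546]
 [523.8154 312.2423]]
```

```bash
python3 - <<'E'
from h import *
np.set_printoptions(precision=2,suppress=True)
s=ctrl.observe();print(s['joint_positions'],s['effort'],s['position'],s['eef_rot'])
y=np.array([.2045,.979]);x=np.array([.979,-.2045]);bed=np.array([.573,-.1298])
for n in('scene','side'):
  m=ctrl.camera_model(n)
  for f in '6','7':
    im=cv2.imread(f'pics/{n}{f}.png');lane=proj(m,[list(bed+x*a+y*b)+[.05] for a,b in((-.02,.04),(.04,.04),(.04,-.1),(-.02,-.1))])
    k=np.zeros(im.shape[:2],'uint8');cv2.fillConvexPoly(k,lane.astype(int),1)
    w=((im.min(2)>185)&(k>0)).astype('uint8');N,l,st,ce=cv2.connectedComponentsWithStats(w)
    for i in range(1,N):
      if st[i,4]>25: p=(onz(m,[ce[i]],.055)[0,:2]-bed)*1000;print(n,f,'white',ce[i],st[i,4],'gauge mm',p@x,p@y)
E
```

```text
[ 18.95  50.01 -16.99  93.77  19.67  39.06 -19.14] [ 11.64 -63.23   6.67 -15.09   3.58   1.45   0.04] [ 0.64 -0.13  0.05] [179.95  -0.7   78.52]
scene 6 white [141.71 222.55] 364 gauge mm 13.220600581527957 -81.49067056803518
scene 6 white [197.07 229.51] 59 gauge mm -2.625509074163597 15.379579169177862
scene 6 white [205.88 239.36] 59 gauge mm 10.488328109434207 39.29153546659955
scene 6 white [193.62 240.52] 56 gauge mm 18.63121357869797 21.41877342796166
scene 7 white [192.38 225.95] 73 gauge mm -6.7424647597922185 4.078981304682703
scene 7 white [192.2  238.03] 86 gauge mm 15.028260603896737 16.642798161576575
scene 7 white [203.72 240.32] 172 gauge mm 13.250452866127599 36.88727762243628
side 6 white [422.79 252.16] 156 gauge mm 6.194109096706577 27.914812571441697
side 6 white [433.81 259.81] 37 gauge mm 14.879111736591645 7.943392109987981
side 7 white [431.35 268.69] 1057 gauge mm 2.2556267508369254 -7.992705164310894
```

>>> send_rows --pt "-0.2 0 0" --pt "-0.2 0 0" --pt "0 0 0" --spin '[0,0,0]'

```text
t: 28.05
position: [0.6377, -0.1376, 0.0463]
eef_rot: [-180.0, -0.2, 78.3]
contact_force: [0.6, 7.4, -1.0]
grip_width: 0.0
gripper_force: 3.9
```

>>> send_rows --pt "-0.1 0 0" --pt "-0.1 0 0" --pt "0 0 0" --spin '[0,0,0]'

```text
t: 28.42
position: [0.6377, -0.1376, 0.0464]
eef_rot: [180.0, -0.3, 78.3]
contact_force: [1.4, 10.8, 0.3]
grip_width: 0.0002
gripper_force: 5.3
```

>>> send_rows --pt "-0.1 0 0" --pt "-0.1 0 0" --pt "0 0 0" --spin '[0,0,0]'

```text
t: 28.8
position: [0.6377, -0.1376, 0.0464]
eef_rot: [180.0, -0.5, 78.4]
contact_force: [1.9, 13.0, -0.6]
grip_width: 0.0001
gripper_force: 6.7
```

>>> send_rows --pt "-0.2 0 0" --pt "-0.2 0 0" --pt "-0.2 0 0" --pt "0 0 0" --spin '[0,0,0,0]'

```text
t: 29.3
position: [0.6377, -0.1376, 0.0465]
eef_rot: [179.9, -0.9, 78.6]
contact_force: [3.7, 22.7, -1.1]
grip_width: -0.0
gripper_force: 11.1
```

```bash
cat > line.py <<'E'
from h import *
import sys
y=np.array([.2045,.979]);x=np.array([.979,-.2045]);bed=np.array([.573,-.1298])
m=ctrl.camera_model('side');im=ctrl.read_camera('side');cv2.imwrite(f'pics/side{sys.argv[1]}.png',im)
hsv=cv2.cvtColor(im,cv2.COLOR_BGR2HSV);dark=((hsv[...,2]<95)&(hsv[...,1]<90)).astype('uint8')
for c in cv2.findContours(dark,cv2.RETR_EXTERNAL,cv2.CHAIN_APPROX_NONE)[0]:
    a,b,w,h=cv2.boundingRect(c)
    if not(55<w<80 and 10<h<26): continue
    q=c.reshape(-1,2);lab=[(k,q[q[:,0]==k,1].max()) for k in range(a+6,a+w-6)]
    p=onz(m,lab,.034)[:,:2]-bed;print((a,b,w,h),'gx',(p@x).min(),(p@x).max(),'gy',(p@y).mean(),(p@y).std())
E
python3 line.py 8; sed -i 's/im=ctrl.read_camera(.side.)/im=cv2.imread("pics\/side0.png")/' line.py; python3 line.py 0b
```

```text
(401, 316, 68, 19) gx -0.0723673417455786 0.010546174839382442 gy -0.08773863742557278 0.0004260353319591131
```

```bash
python3 - <<'E'
from h import *
y=np.array([.2045,.979]);x=np.array([.979,-.2045]);bed=np.array([.573,-.1298])
m=ctrl.camera_model('side')
gys=np.arange(-.11,-.01,.001)
for f in('0','6','7','8'):
    im=cv2.cvtColor(cv2.imread(f'pics/side{f}.png'),cv2.COLOR_BGR2GRAY).astype(float)
    prof=[]
    for gy in gys:
        px=proj(m,[list(bed+x*a+y*gy)+[.034] for a in np.linspace(-.06,.0,40)]).astype(np.float32)
        prof.append(cv2.remap(im.astype(np.float32),px[:,0].reshape(1,-1),px[:,1].reshape(1,-1),cv2.INTER_LINEAR).mean())
    prof=np.array(prof);dip=prof-np.minimum(np.roll(prof,3),np.roll(prof,-3))
    o=np.argsort(dip)[:5];print(f,[(round(float(gys[i]),3),int(dip[i])) for i in o])
# wrist check of carriage y at w1 (anvil etc. gave bed at base +32) ; where is the line in w3?
import json
for w in('w1','w3','wrist4'):
    m=json.load(open(w+'.json'));im=cv2.cvtColor(cv2.imread(f'pics/{w}.png'),cv2.COLOR_BGR2GRAY).astype(np.float32)
    g2=np.arange(-.06,.06,.001);prof=[]
    for gy in g2:
        px=proj(m,[list(bed+x*a+y*gy)+[.034] for a in np.linspace(-.02,.005,30)]).astype(np.float32)
        prof.append(cv2.remap(im,px[:,0].reshape(1,-1),px[:,1].reshape(1,-1),cv2.INTER_LINEAR).mean())
    prof=np.array(prof);dip=prof-np.minimum(np.roll(prof,3),np.roll(prof,-3));o=np.argsort(dip)[:4];print(w,[(round(float(g2[i]),3),int(dip[i])) for i in o])
E
```

```text
0 [(-0.034, -56), (-0.033, -43), (-0.011, -13), (-0.035, -13), (-0.013, -10)]
6 [(-0.034, -26), (-0.033, -25), (-0.035, -3), (-0.026, -2), (-0.047, -2)]
7 [(-0.075, -33), (-0.074, -31), (-0.027, -8), (-0.028, -5), (-0.05, -4)]
8 [(-0.014, -50), (-0.086, -37), (-0.015, -32), (-0.085, -19), (-0.087, -16)]
w1 [(0.038, -62), (0.037, -57), (-0.034, -53), (-0.035, -51)]
w3 [(0.038, -71), (0.037, -63), (-0.034, -33), (-0.035, -31)]
wrist4 [(0.038, -71), (0.037, -59), (-0.034, -30), (-0.035, -29)]
```

>>> send_rows --pt "-0.1 0 0" --pt "0 0 0" --spin '[0,0]'

```text
t: 29.6
position: [0.6377, -0.1376, 0.0465]
eef_rot: [179.9, -0.9, 78.6]
contact_force: [2.6, 22.9, -1.1]
grip_width: 0.0
gripper_force: 11.8
```

>>> send_rows --pt "-0.1 0 0" --pt "0 0 0" --spin '[0,0]'

```text
t: 29.85
position: [0.6377, -0.1376, 0.0465]
eef_rot: [179.9, -1.0, 78.6]
contact_force: [3.2, 24.4, -1.7]
grip_width: 0.0
gripper_force: 12.5
```

>>> send_rows --pt "0.5 0 0" --pt "0.5 0 0" --pt "0.6 0 0" --pt "1 0 0" --pt "0 0 0" --spin '[0,0,0,0,0]'

```text
t: 30.48
position: [0.6404, -0.1267, 0.0465]
eef_rot: [180.0, 0.0, 78.2]
contact_force: [-0.6, -0.8, 0.8]
grip_width: -0.0001
gripper_force: 0.0
```

```bash
python3 - <<'E'
from h import *
y=np.array([.2045,.979]);x=np.array([.979,-.2045]);bed=np.array([.573,-.1298])
print(ctrl.observe()['contact_force'],ctrl.observe()['position'])
ims={n:ctrl.read_camera(n) for n in('side','scene','wrist')}
import json
for n in ims:
    m=ctrl.camera_model(n);cv2.imwrite(f'pics/{n}9.png',ims[n]);json.dump({k:np.array(v).tolist() for k,v in m.items()},open(n+'9.json','w'))
def prof(m,im,gys,xa,xb,z):
    im=cv2.cvtColor(im,cv2.COLOR_BGR2GRAY).astype(np.float32);o=[]
    for gy in gys:
        px=proj(m,[list(bed+x*a+y*gy)+[z] for a in np.linspace(xa,xb,40)]).astype(np.float32)
        o.append(cv2.remap(im,px[:,0].reshape(1,-1),px[:,1].reshape(1,-1),cv2.INTER_LINEAR).mean())
    return np.array(o)
g=np.arange(-.11,.05,.0005)
for n in ims:
    p=prof(ctrl.camera_model(n),ims[n],g,-.05,0,.034);d=p-np.minimum(np.roll(p,6),np.roll(p,-6));o=np.argsort(d)[:6];print(n,[(round(float(g[i]),4),int(d[i])) for i in o])
for n,f in(('wrist','9'),):
    p=prof(ctrl.camera_model(n),ims[n],np.arange(-.06,.02,.002),.05,.08,.074);print(p.astype(int))
E
```

```text
[-0.57294439 -0.79461823  0.78072592] [ 0.64042331 -0.12670623  0.04650367]
side [(-0.0145, -49), (-0.014, -46), (-0.086, -36), (-0.0855, -33), (-0.0135, -32), (-0.015, -32)]
scene [(0.002, -17), (0.0015, -13), (0.0025, -13), (-0.0125, -12), (-0.013, -12), (-0.012, -10)]
wrist [(-0.015, -73), (-0.0155, -69), (-0.0145, -57), (-0.016, -47), (-0.014, -26), (-0.0165, -12)]
[ 0  0  0  0  0  0  0 18 18 17 16 17 18 17 19 17 18 25 38 39 35 31 27 22
 24 24 24 24 24 24 25 25 26 27 28 29 30 31 38 49]
```

```bash
python3 - <<'E'
from h import *
import json
np.set_printoptions(precision=4,suppress=True)
y=np.array([.2045,.979]);x=np.array([.979,-.2045]);bed=np.array([.573,-.1298])
m=json.load(open('w3.json'))
for nm,q,z in(('dock top edges',[(512,143),(541,150),(515,272),(488,270)],.058),('dock foot',[(483,141),(467,265)],.012),('base -y corners',[(527,54),(480,304)],.012),('detent',[(370,52),(413,52),(413,70),(370,72),(392,69)],.03),('carriage right edge',[(382,80),(378,235)],.034),('rail ends',[(383,112),(383,137),(512,112),(512,138)],.02)):
    p=onz(m,q,z)[:,:2]-bed;print(nm,np.c_[p@x,p@y]*1000)
# same-lane change: side view before/after, area between carriage front and dock
a=cv2.imread('pics/side0.png').astype(int);b=cv2.imread('pics/side9.png').astype(int)
ms=ctrl.camera_model('side')
for gy in(-.1,-.105,-.11,-.115,-.12,-.125):
    r=[]
    for gx in np.arange(-.09,.11,.02):
        u,v=proj(ms,[list(bed+x*gx+y*gy)+[.012]])[0].astype(int);r.append((a[v,u].sum()//3,b[v,u].sum()//3))
    print(gy,r)
E
```

```text
dock top edges [[  52.3135 -129.1986]
 [  47.5495 -149.6523]
 [ -47.8421 -151.8773]
 [ -46.2254 -130.7217]]
dock foot [[  47.3161 -133.6271]
 [ -69.0995 -138.8205]]
base -y corners [[ 111.9744 -154.735 ]
 [-112.9172 -158.3158]]
detent [[111.6389 -34.1459]
 [111.5998 -64.2982]
 [100.0143 -65.5221]
 [ 98.7265 -34.8973]
 [100.6903 -50.4868]]
carriage right edge [[ 93.2338 -43.1175]
 [-27.8719 -48.1286]]
rail ends [[  70.7517  -48.1584]
 [  51.5873  -49.5193]
 [  70.5908 -147.6869]
 [  50.7515 -151.8352]]
-0.1 [(np.int64(206), np.int64(108)), (np.int64(204), np.int64(105)), (np.int64(177), np.int64(92)), (np.int64(200), np.int64(105)), (np.int64(203), np.int64(105)), (np.int64(207), np.int64(109)), (np.int64(204), np.int64(105)), (np.int64(206), np.int64(111)), (np.int64(176), np.int64(94)), (np.int64(205), np.int64(110))]
-0.105 [(np.int64(207), np.int64(109)), (np.int64(204), np.int64(106)), (np.int64(179), np.int64(93)), (np.int64(202), np.int64(107)), (np.int64(201), np.int64(105)), (np.int64(204), np.int64(107)), (np.int64(203), np.int64(107)), (np.int64(205), np.int64(110)), (np.in
[... 636 characters left out ...]
np.int64(147), np.int64(76)), (np.int64(205), np.int64(107))]
-0.12 [(np.int64(207), np.int64(109)), (np.int64(203), np.int64(107)), (np.int64(179), np.int64(96)), (np.int64(79), np.int64(63)), (np.int64(145), np.int64(77)), (np.int64(143), np.int64(79)), (np.int64(144), np.int64(77)), (np.int64(146), np.int64(78)), (np.int64(144), np.int64(79)), (np.int64(207), np.int64(106))]
-0.125 [(np.int64(208), np.int64(108)), (np.int64(204), np.int64(106)), (np.int64(176), np.int64(92)), (np.int64(76), np.int64(65)), (np.int64(144), np.int64(79)), (np.int64(144), np.int64(78)), (np.int64(147), np.int64(77)), (np.int64(143), np.int64(77)), (np.int64(144), np.int64(77)), (np.int64(207), np.int64(110))]
```

```bash
python3 - <<'E'
from h import *
import json
np.set_printoptions(precision=1,suppress=True)
y=np.array([.2045,.979]);x=np.array([.979,-.2045]);bed=np.array([.573,-.1298])
m=json.load(open('w1.json'));m3=json.load(open('w3.json'))
for z in(.025,.034):
    p=onz(m,[(340,58.1),(377,82)],z)[:,:2]-bed;print('bump, orange @z',z,np.c_[p@x,p@y]*1000)
# edge profile: for each carriage y, x at which brightness drops going outwards across the +x edge (strip 85..110 mm)
for nm,mm,f,off in(('w1',m,'w1',0),('w3',m3,'w3',0)):
    im=cv2.cvtColor(cv2.imread(f'pics/{f}.png'),cv2.COLOR_BGR2GRAY).astype(np.float32)
    print(nm)
    for gy in np.arange(-.044,.046,.006):
        px=proj(mm,[list(bed+x*a+y*(gy+off))+[.03] for a in np.arange(.088,.108,.002)]).astype(np.float32)
        print(int(gy*1000),cv2.remap(im,px[:,0].reshape(1,-1),px[:,1].reshape(1,-1),cv2.INTER_LINEAR)[0].astype(int))
E
```

```text
bump, orange @z 0.025 [[100.2  -5.7]
 [101.3 -51.5]]
bump, orange @z 0.034 [[ 99.1  -5.7]
 [100.2 -50.4]]
w1
-44 [205 195 195 195 181 140  95 105 104 101 100]
-38 [210 211 210 201 145 150  94  99 101  99  99]
-32 [211 210 211 197 142 178 222 225 225 228 211]
-26 [215 214 213 201 145 168 224 225 226 227 212]
-20 [213 213 212 199 149 184 222 227 227 229 212]
-14 [210 210 212 200 148 202 228 226 227 229 214]
-8 [220 221 218 208 144 148 177 218 228 228 214]
-2 [216 215 214 202 134 172 225 227 228 230 216]
3 [219 219 218 210 149 162 222 227 228 230 216]
9 [214 212 212 202 152 199 228 227 227 232 217]
15 [218 218 217 209 154 197 228 227 229 231 216]
21 [213 214 214 204 147 175 226 227 228 230 219]
27 [220 220 219 208 149 165 226 226 228 230 219]
33 [135 127 131 140 137 166 221 227 228 230 219]
39 [115 122 124 139 148 198 229 227 228 231 219]
w3
-44 [100 102 106 106 110  87  55  54  53  53  53]
-38 [104 105 103 104 116 112  55  56  54  55  53]
-32 [105 105 105 102 118 114 116 114 113 114 114]
-26 [105 105 105 105 119 115 116 116 115 118 114]
-20 [103 105 105 107 119 116 115 116 116 119 118]
-14 [104 105 105 104 119 119 121 117 117 119 118]
-8 [110 110 111 112 112 115 121 124 133 123 121]
-2 [108 106 113 154 101 115 203 216 217 221 218]
3 [209 209 208 202 124 129 205 215 219 220 218]
9 [202 204 202 195 125 150 219 216 217 221 220]
15 [206 208 207 200 126 137 219 217 218 222 221]
21 [203 203 203 196 125 129 216 217 217 222 219]
27 [210 211 210 199 126 124 201 218 218 221 220]
33 [116 115 117 124 118 129 197 217 218 222 220]
39 [111 110 110 117 136 174 221 217 217 222 219]
```

>>> send_rows --pt "1 0 -1" --pt "1 0 -3" --pt "1 0 -4" --pt "0 -2 -4" --pt "0 -2 0" --pt "0 0 0" --pt "0 0 0" --spin '[0,0,0,0,0,0,0]'

```text
t: 31.5
position: [0.6078, -0.0893, 0.1664]
eef_rot: [180.0, -0.0, 78.2]
contact_force: [0.7, -0.5, -0.5]
grip_width: 0.0001
gripper_force: 0.0
```

```bash
python3 - <<'E'
from h import *
import json
np.set_printoptions(precision=1,suppress=True,linewidth=200)
y=np.array([.2045,.979]);x=np.array([.979,-.2045]);bed=np.array([.573,-.1298])-.0523*y
print(ctrl.observe()['position'],ctrl.observe()['contact_force'])
ims={n:(ctrl.camera_model(n),ctrl.read_camera(n)) for n in('wrist','side','scene')}
for n in ims: cv2.imwrite(f'pics/{n}10.png',ims[n][1])
def samp(n,xs,ys,z):
    m,im=ims[n];im=cv2.cvtColor(im,cv2.COLOR_BGR2GRAY).astype(np.float32)
    px=proj(m,[list(bed+x*a+y*b)+[z] for b in ys for a in xs]).astype(np.float32)
    return cv2.remap(im,px[:,0].reshape(len(ys),-1),px[:,1].reshape(len(ys),-1),cv2.INTER_LINEAR).astype(int)
print('wrist bed lines',[ (i,v) for i,v in zip(range(-45,46,2),samp('wrist',[-.02],np.arange(-.045,.046,.002),.034)[:,0])])
for z in(.06,):
  print('wrist rows y 28..-28, cols x -30..40 step 2.5');print(samp('wrist',np.arange(-.03,.041,.0025),np.arange(.028,-.029,-.004),z))
E
```

```text
[ 0.6 -0.1  0.2] [ 0.7 -0.5 -0.5]
wrist bed lines [(-45, np.int64(35)), (-43, np.int64(40)), (-41, np.int64(38)), (-39, np.int64(37)), (-37, np.int64(41)), (-35, np.int64(36)), (-33, np.int64(40)), (-31, np.int64(38)), (-29, np.int64(41)), (-27, np.int64(64)), (-25, np.int64(133)), (-23, np.int64(183)), (-21, np.int64(198)), (-19, np.int64(195)), (-17, np.int64(192)), (-15, np.int64(196)), (-13, np.int64(198)), (-11, np.int64(188)), (-9, np.int64(131)), (-7, np.int64(99)), (-5, np.int64(99)), (-3, np.int64(99)), (-1, np.int64(100)), (1, np.int64(102)), (3, np.int64(102)), (5, np.int64(102)), (7, np.int64(100)), (9, np.int64(115)), (11, np.int64(156)), (13, np.int64(185)), (15, np.int64(189)), (17, np.int64(189)), (19, np.int64(189)), (21, np.int64(192)), (23, np.int64(195)), (25, np.int64(195)), (27, np.int64(199)), (29, np.int64(196)), (31, np.int64(194)), (33, np.int64(193)), (35, np.int64(175)), (37, np.int64(127)), (39, np.int64(151)), (41, np.int64(193)), (43, np.int64(199)), (45, np.int64(191))]
wrist rows y 28..-28, cols x -30..40 step 2.5
[[104  99  99  94  95 125 182 184 184
[... 1048 characters left out ...]
130 100  72  46  43  40  41  42  40  39  36  41  39  35  32  32  37  36  37  38  37  33  36  35  33  32]
 [ 44  43  43  41  40  43  39  43  40  40  36  37  38  41  34  38  35  33  33  34  35  32  37  35  30  30  32  32  32]
 [ 39  36  41  43  41  37  39  39  36  40  38  35  38  31  31  38  33  34  36  33  34  32  33  36  32  29  29  28  30]
 [ 39  36  38  37  39  40  38  39  34  33  36  26  37  31  29  31  34  34  36  33  30  33  36  35  31  32  31  31  28]
 [ 37  31  39  40  40  36  34  34  32  36  33  37  32  32  31  33  33  33  26  31  31  33  30  32  35  29  31  29  26]
 [ 37  35  36  31  32  34  36  32  31  30  34  34  32  34  33  30  29  28  33  31  31  33  27  31  30  29  27  26  28]]
```

>>> send_rows --pt "0 2 0" --pt "0 2 4" --pt "0 0 4" --pt "0 0 3" --pt "-1 0 1" --pt "-1 0 0" --pt "-1 0 0" --pt "0 0 0" --spin '[0,0,0,0,0,0,0,0]'

```text
t: 32.65
position: [0.6406, -0.1292, 0.0477]
eef_rot: [179.9, 0.1, 78.0]
contact_force: [0.1, 0.8, -0.0]
grip_width: -0.0003
gripper_force: 0.0
```

>>> send_rows --pt "-0.6 0 0" --pt "-0.4 0 0" --pt "-0.3 0 0" --pt "-0.4 0 0" --pt "-0.4 0 0" --pt "-0.4 0 0" --pt "0 0 0" --spin '[0,0,0,0,0,0,0]'

```text
t: 33.52
position: [0.638, -0.1376, 0.0468]
eef_rot: [179.9, -0.9, 78.6]
contact_force: [3.5, 21.0, 0.3]
grip_width: -0.0001
gripper_force: 10.4
```

>>> send_rows --pt "-0.25 0 0" --pt "-0.25 0 0" --pt "0 0 0" --spin '[0,0,0]'

```text
t: 33.9
position: [0.638, -0.1376, 0.0469]
eef_rot: [179.9, -1.3, 78.8]
contact_force: [3.7, 27.5, 0.9]
grip_width: -0.0
gripper_force: 14.0
```

>>> send_rows --pt "-0.25 0 0" --pt "0 0 0" --pt "0 0 0" --spin '[0,0,0]'

```text
t: 34.28
position: [0.638, -0.1376, 0.047]
eef_rot: [179.9, -1.4, 78.9]
contact_force: [4.1, 31.2, 1.1]
grip_width: -0.0001
gripper_force: 15.8
```

>>> send_rows --pt "0.8 0 0" --pt "0.8 0 0" --pt "0.8 0 0" --pt "1 0 0" --pt "1 0 -2" --pt "1 0 -4" --pt "1 0 -4" --pt "0 0 0" --spin '[0,0,0,0,0,0,0,0]'

```text
t: 35.28
position: [0.6499, -0.0946, 0.1517]
eef_rot: [179.5, -0.1, 78.3]
contact_force: [0.8, 0.1, 0.2]
grip_width: 0.0001
gripper_force: 0.0
```

>>> send_rows --pt "3 0 0" --pt "3 0 0" --pt "0 0 0" --pt "0 0 0" --spin '[0,0,0,0]'

```text
t: 35.78
position: [0.6584, -0.0386, 0.1462]
eef_rot: [-180.0, 0.1, 78.2]
contact_force: [-0.2, 0.5, 1.2]
grip_width: 0.0
gripper_force: 0.0
```

```bash
python3 - <<'E'
from h import *
np.set_printoptions(linewidth=200)
y=np.array([.2045,.979]);x=np.array([.979,-.2045]);bed=np.array([.573,-.1298])
print(ctrl.observe()['position'],ctrl.observe()['contact_force'])
m=ctrl.camera_model('side');im=ctrl.read_camera('side');cv2.imwrite('pics/side11.png',im)
w=ctrl.camera_model('wrist');wi=ctrl.read_camera('wrist');cv2.imwrite('pics/w11.png',wi)
def samp(m,im,xs,ys,z,b):
    im=cv2.cvtColor(im,cv2.COLOR_BGR2GRAY).astype(np.float32)
    px=proj(m,[list(b+x*a+y*c)+[z] for c in ys for a in xs]).astype(np.float32)
    return cv2.remap(im,px[:,0].reshape(len(ys),-1),px[:,1].reshape(len(ys),-1),cv2.INTER_LINEAR)
for n,mm,i in(('side',m,im),('wrist',w,wi)):
    g=np.arange(-.1,.0,.0005);p=samp(mm,i,np.linspace(-.05,0,30),g,.034,bed).mean(1);d=p-np.minimum(np.roll(p,6),np.roll(p,-6));print(n,[(round(float(g[k]),4),int(d[k])) for k in np.argsort(d)[:4]])
print(samp(w,wi,np.arange(-.03,.046,.0025),np.arange(.03,-.031,-.005),.06,bed-.0523*y).astype(int))
E
```

```text
[ 0.65838822 -0.03859782  0.14618583] [-0.20611588  0.4755608   1.22312118]
side [(-0.0145, -46), (-0.014, -43), (-0.086, -37), (-0.0855, -34)]
wrist [(-0.0155, -4), (-0.016, -3), (-0.015, -2), (-0.053, 0)]
[[43 45 47 48 53 48 50 50 50 57 54 42 42 44 43 45 43 43 42 40 39 40 36 36 38 34 37 35 36 38 33]
 [44 46 49 49 50 47 49 46 44 44 41 44 42 44 39 40 38 38 35 36 38 35 36 36 33 34 34 35 31 33 30]
 [46 47 46 50 67 82 60 38 40 43 41 39 38 37 43 39 37 35 35 32 31 35 35 40 36 35 34 33 32 32 32]
 [47 62 91 90 72 46 36 38 39 36 38 40 38 37 37 35 35 36 36 33 30 29 33 35 30 31 32 31 31 32 29]
 [51 58 54 40 36 35 33 35 36 39 39 37 36 36 33 33 33 34 28 31 31 30 26 30 31 30 28 32 28 25 28]
 [39 34 29 38 33 33 33 35 36 34 35 36 35 34 33 32 30 25 30 28 28 29 29 29 28 29 28 25 28 27 29]
 [31 31 33 31 32 28 30 32 31 34 34 32 33 35 29 31 32 32 30 29 25 26 28 34 26 26 26 28 24 21 27]
 [29 29 29 30 22 29 31 30 29 28 29 31 30 29 27 29 28 24 30 26 23 33 29 23 29 26 29 25 25 24 24]
 [29 29 32 29 25 29 26 26 26 30 28 31 32 29 26 24 27 29 26 23 27 27 27 27 26 25 27 28 23 30 24]
 [27 26 25 25 28 28 24 25 27 30 28 30 26 28 30 28 28 27 29 28 33 33 29 26 29 23 25 23 23 22 23]
 [31 28 24 30 27 25 26 25 27 26 25 26 28 25 27 27 27 29 26 28 32 29 25 26 23 26 25 25 21 23 26]
 [25 27 27 26 31 30 26 24 23 22 25 26 21 22 27 27 22 26 23 27 27 25 26 26 24 23 23 24 26 24 20]
 [25 23 30 29 24 25 18 23 25 28 24 24 30 25 25 24 21 28 23 27 23 25 19 25 23 24 26 24 24 21 24]]
```

```bash
python3 -c "
from bench import ctrl
print(ctrl.close_job())"
```

```text
the job is handed in; nothing more can be done
None
```

The job is handed in, but I'm not certain the carriage is fully home. The spacer was laid centred and held at about 8 N, and the arm ended clear. The carriage is at a stop that did not move at 31 N and its cam has passed the detent, but the cameras measured only about 52 mm of travel from its starting place instead of 60 mm. It also took over 17 N to pass the detent. The pinch was last seen intact before a final 31 N push on the lug and was not re-checked after it.

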